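Click the ink carousel on to green and stamp the card

TASK

Turn the ink carousel by its orange knob just one click clockwise (seen from above), so that the green pad takes the red pad's place under the round window. Then ink the round stamp by dipping it upright through the window onto the green pad for a moment, print it in the ring on the card, and stand it upright back on the cork mat. Do not let the stamp mark the card outside the ring, do not ink it with any other colour, and leave everything else where it is.

Things in the scene. Friction and masses are not known exactly. Their poses are not given: they have to be found in the camera images.
- carousel (a joint): Angle in rad of the six-pad ink carousel in its case; it grows clockwise seen from above. Six detents, one every 60 degrees (1.047 rad): it starts in the detent at 0 (red under the window), the next clockwise is at 1.047 (green under the window). The sprung detent needs up to about 0.2 N m to leave and pulls the carousel home from within about 0.4 rad of a detent.
- knob_grip (a point): Grip point of the orange finger knob in the middle of the carousel's clear cover: a bar 44 long x 13 wide, standing 36 mm proud of the cover. The point is on the turning axis, 12 mm below the bar's top and 24 mm above the cover (69 mm above the sideboard). Its x axis lies along the bar, its y axis across the 13 mm width, z up; it turns with the carousel.
- ink_case: The fixed case of the ink carousel, white, 200 x 200 mm, 45 mm high, under a clear flat cover with a brass-ringed round window; origin under its middle, x axis pointing away from the window, z up. The carousel turns inside; only the pad under the window can be reached.
- window (a point): Centre of the round window in the clear cover, 56 mm across, level with the cover's top (45 mm above the sideboard), 62 mm from the knob's axis. The ink pad's surface lies 20 mm below this point, in an open tin 48 mm wide inside.
- pad_red: Red ink pad, a firm disc 47 mm across in an open steel tin 52 mm wide, 12 mm high; under the window at the start. Origin under the tin's centre; pad surface 6 mm above it.
- pad_green: Green ink pad in its tin, same size as the red one; at the start one place counter-clockwise (seen from above) from the window, under the clear cover. Origin under the tin's centre; pad surface 6 mm above it.
- round_stamp: Round hand stamp with a turned wooden handle, standing upright on the cork mat: total height 96 mm; round foot 38 mm across and 17 mm high with a rubber face 36 mm across; handle 18 mm thick at 30 to 45 mm, 26 mm thick at 75 mm above the face. Origin at the centre of the rubber face (its underside), z up the handle. 50 to 100 g.
- card: Cream greeting card, fixed flat on the sideboard, 150 x 105 mm, 2 mm thick; origin under its centre, x along its length.
- ring (a point): Centre of the printed ring, 50 mm across, on the card's top (2 mm above the sideboard), 35 mm from the card's middle.
- cork_mat: Cork mat, fixed, 170 x 90 mm, 4 mm thick, with the two stamps standing on it; origin under its centre, x along its length.
- square_stamp: Bystander: square-footed stamp (36 mm square, dark foot, same wooden handle), upright on the cork mat about 84 mm from the round one. Origin under its centre.
- hedgehog: Bystander: brown ceramic hedgehog figurine, 90 mm long, 60 mm high, in the mesh tray. Origin under it.
- timer_plug: Bystander: white plastic timer plug, 70 x 55 x 42 mm, in the mesh tray. Origin under it.
- remote_light: Bystander: light grey remote, 160 x 42 x 18 mm, in the mesh tray.
- remote_mid: Bystander: mid grey remote, 180 x 42 x 18 mm, in the mesh tray.
- remote_dark: Bystander: near-black remote, 170 x 42 x 18 mm, in the mesh tray.
- pen_pot: Bystander: empty blue ceramic pen pot, 70 mm across, 90 mm high, beyond the card. Origin under it.

How it is judged:
On the way, in this order (a step that is already met when the one before it is completed fails the run):
1. the carousel rests in the next clockwise detent, green under the window, and the fingers have let go (value of joint carousel between 0.9272 and 1.1672 rad and velocity of joint carousel between -0.15 and 0.15 rad/s and contact force between the fingers and ink_case below 0.2 N), for 0.3 s.
2. the round stamp's face, upright within 0.3 rad, is pressed on the green pad (value of joint carousel between 0.9272 and 1.1672 rad and contact force between round_stamp and pad_green above 0.5 N and angle between round_stamp's own z axis and vertical below 0.3 rad), for 0.1 s.
3. the round stamp is pressed upright (within 0.2 rad) on the card, its centre within 12 mm of the ring's centre (contact force between round_stamp and card above 0.5 N and horizontal distance between round_stamp and ring below 0.012 m and angle between round_stamp's own z axis and vertical below 0.2 rad), for 0.1 s.
At the end, for the whole second after the job is handed in: The carousel rests one click clockwise of its start (within 0.12 rad of 1.047), and the round stamp stands still and upright (within 0.1 rad) on the cork mat, its centre at least 5 mm inside the mat's edges (value of joint carousel between 0.9272 and 1.1672 rad and x of round_stamp in the frame of cork_mat between -0.08 and 0.08 m and y of round_stamp in the frame of cork_mat between -0.04 and 0.04 m and z of round_stamp in the frame of cork_mat below 0.008 m and angle between round_stamp's own z axis and vertical below 0.1 rad and linear speed of round_stamp below 0.02 m/s); the robot touches nothing.
It fails at once if the carousel is turned the wrong way or past the green detent towards the one after (value of joint carousel below -0.5 rad or value of joint carousel above 1.5472 rad).
It fails at once if the round stamp touches the red pad (contact force between round_stamp and pad_red above 0.3 N).
It fails at once if the round stamp touches the card more than 20 mm from the ring's centre (contact force between round_stamp and card above 0.3 N and horizontal distance between round_stamp and ring above 0.02 m).
It fails at once if a bystander is moved more than 30 mm (distance of any of square_stamp, hedgehog, timer_plug, remote_light, remote_mid, remote_dark, pen_pot from where it was at the start of the episode above 0.03 m).
It also fails if it takes over 56 s, if anything falls off the work surface, if the arm or the gripper's body presses on something with over 40 N, if the wrist force passes 120 N, or if a joint passes its speed limit or range.

ROBOT

A 6-joint arm with a two-finger parallel gripper is mounted at the origin on the work surface. World frame = base frame: x ahead of the robot, y to its left, z up, the work surface at z = 0. Lengths are in m, angles in rad, forces in N, time in s.
With the tool pointing down it reaches from about 0.375 to 0.75 m from the base axis. Payload 9 kg.
Tool frame: the origin (TCP) lies midway between the tips of the shut fingers; the grasp point (between the pads) lies 19 mm behind it (arm.hold_point_z is the distance from the TCP to the grasp point, in m); z points along the fingers, y is the line along which they close (so a half turn about z gives the same grasp; the last joint's range is limited). The gripper opens to 85 mm and grips with 20 to 120 N. Pads are 22 mm wide; open, the fingers measure 114 mm over their backs; the gripper's body (76 mm by 85 mm) begins 54 mm behind the grasp point. The pads swing forward as they close: fully open they stand 13 mm farther back than shut.
Start: joints at [-1.388, 0.104, 0.097, 1.564, 0, 1.353], TCP at [0.234, -0.552, 0.231] pointing down, gripper open.
Joint ranges: [-2.99, 2.99], [-0.84, 1.86], [-1.1, 1.16], [-1.84, 2.11], [-1.51, 1.56], [-3.14, 3.14]. Speed limits (rad/s): [2.22, 2.22, 2.57, 3.14, 3.14, 3.14].

INTERFACE

Orientations are given as a unit quaternion [w, x, y, z].
In Python, from workcell import arm, capture gives the robot as it stands.
- The arm moves only by the tool apply_moves, never from a script. Its argument "moves" is one flat list of numbers, 7 for each row, row after row: the shift along the tool's x, y, z scaled (see below), then the turn, a rotation vector about the tool's x, y, z scaled (see below), then the closure, from -1 (fully open) to 1 (shut). In form: [x, y, z, rx, ry, rz, fingers, x, y, z, rx, ry, rz, fingers, ...]. A call has exactly 10 rows; each row shifts and turns the commanded pose from where the row before left it, along the tool's axes as they then stand; what a row does not reach is not made up. The controller multiplies each number of a shift by 25 mm and each number of a turn by 6 degrees. A row lasts 1/10 s, in which the tool goes at most 50 mm and 8.59 degrees, less where a joint would pass 70% of its speed; a pose out of reach is approached as far as the arm can. A call with a number of a shift or a turn outside -1 to 1 is refused whole. A call with a gripper value outside its range is refused whole. The fingers move at their own pace and stop on an object; "force" is the grip in N (left out, the last holds). Time passes only in rows, so rows that do not move let the fingers close, or fill a call up. It gives the time, the measured TCP pose, the force, the opening and the grip force at its end, in the units of the state.
- arm.get_state(): the state, without advancing time (a new reading comes with each control period).
- capture(name): name is "side" or "top" or "wrist"; returns a dict with "img" (400x640x3 uint8, red, green, blue), "fx", "fy", "cx", "cy" (pixels), "R" (3x3) and "t" (3): a world point X has camera coordinates R X + t. Camera axes: x right, y down, z forward; pixel columns grow to the right and rows downward; lengths in m; the calibration is good to about 2 mm. The wrist camera is an equidistant fisheye: a pixel r from the principal point sees the ray r / f radians off the axis. A picture is of the moment at which its call begins. There is no depth.
- arm.hand_in(): hands the job in; it is judged then, once.
The state is a dict: "time_s": time; "joints": joint angles; "qd": joint speeds; "joint_efforts": joint torques, N m; "tcp_pos": TCP position; "tcp_rot": TCP orientation; "force": force on the tool from outside, world axes, zero at the start; "ft_torque": the same for the moment, N m; "gripper_width": finger opening in m; "gripper_force": force on a finger pad.
Only numpy, scipy, OpenCV 4.12 (cv2) and the standard library are available. Lean on these libraries where they do the work, as an engineer would, in place of code of your own. Each camera call takes 0.05 s, during which the arm holds its last target. There are 200 camera calls.

## Working session

There is one attempt and no reset: what is moved stays moved. The work goes in short steps, Python scripts to look and compute and a tool call to move; the robot and the scene stay as the last step left them, time stands still between calls to the robot, and variables do not carry over. Pictures are saved under pics/ and viewed, at most 10 in all, crops included, and the job is handed in when it is done.

Besides the shell and the picture viewer there is one more tool, called after "Call:" as name(argument=value, ...) on one line, values as JSON. apply_moves: Moves the arm, as the interface text tells. Its arguments: {"type":"object","properties":{"moves":{"type":"array"},"force":{"type":"number"}},"required":["moves"]}

```bash
mkdir -p pics; cat > h.py <<'E'
import numpy as np, cv2
from workcell import arm, capture
def save(c,n): cv2.imwrite('pics/'+n,cv2.cvtColor(c['img'],cv2.COLOR_RGB2BGR))
def ray(c,u,v,z):
    """pinhole pixel onto plane at height z"""
    R=np.array(c['R']);t=np.array(c['t'])
    o=-R.T@t; d=R.T@np.array([(u-c['cx'])/c['fx'],(v-c['cy'])/c['fy'],1.])
    return o+d*(z-o[2])/d[2]
def proj(c,X):
    p=np.array(c['R'])@np.array(X)+np.array(c['t']); return c['fx']*p[0]/p[2]+c['cx'],c['fy']*p[1]/p[2]+c['cy']
E
python3 - <<'E'
from h import *
for n in('top','side'):
    c=capture(n);save(c,n+'0.png');print(n,c['fx'],c['fy'],c['cx'],c['cy'],np.round(c['R'],3).tolist(),c['t'],-np.array(c['R']).T@c['t'])
s=arm.get_state();print(s)
E
```

```text
top 446.2067569760212 446.2067569760212 323.0005210228405 200.8992020464538 [[0.002, -1.0, 0.014], [-0.998, -0.003, -0.055], [0.055, -0.014, -0.998]] [0.02569121 0.57667756 1.20825555] [0.50890418 0.04357598 1.2378272 ]
side 414.59144490657275 414.59144490657275 316.0542461498276 205.8920252470493 [[-0.877, -0.48, 0.019], [-0.318, 0.549, -0.773], [0.36, -0.684, -0.634]] [0.53488832 0.22617471 0.93870416] [0.20255242 0.77457691 0.75988758]
{'time_s': 0.1, 'joints': array([-1.38771536e+00,  1.04655936e-01,  9.65433540e-02,  1.56392656e+00,
        5.81484424e-06,  1.35312993e+00]), 'qd': array([ 0.00036721,  0.00045266, -0.00063991,  0.00084291,  0.00034627,
       -0.00072514]), 'joint_efforts': array([ 4.85163677e-03, -5.58204997e+01,  5.04719746e+01,  1.29025552e-02,
       -2.60033457e-04, -1.39662735e-06]), 'tcp_pos': array([ 0.2340348 , -0.55213539,  0.2305885 ]), 'tcp_rot': array([-6.21261714e-04,  9.79992082e-01,  1.99035507e-01,  1.36522284e-05]), 'force': array([ 0.39618716,  0.26618453, -0.02091246]), 'ft_torque': array([-0.04249415, -0.00146581, -0.00352908]), 'gripper_force': 0.0, 'gripper_width': 0.08509017618747416}
```

View pics/top0.png

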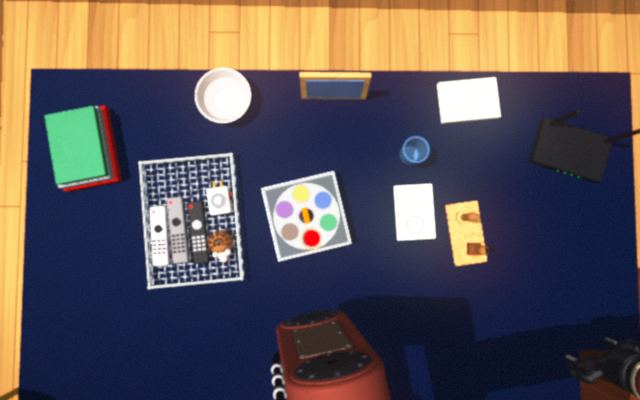

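View pics/side0.png

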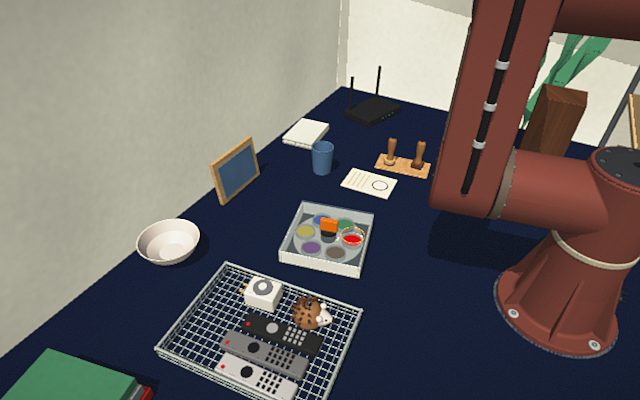

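The top view shows the ink case at about (306,215), with red at (312,238) and green at (328,222). The ring is at (415,224), the round stamp at about (465,217) and the square one at about (478,249). The side view shows the orange knob at (329,226), and the round stamp (left) at (391,150).

```bash
python3 - <<'E'
from h import *
c=capture('top');s=capture('side')
img=c['img'];hsv=cv2.cvtColor(img,cv2.COLOR_RGB2HSV)
def cents(m,x0,x1,y0,y1,amin=20):
    mm=np.zeros_like(m);mm[y0:y1,x0:x1]=m[y0:y1,x0:x1]
    n,l,st,ce=cv2.connectedComponentsWithStats(mm)
    return [(ce[i].round(1).tolist(),int(st[i][4]),l==i) for i in range(1,n) if st[i][4]>=amin]
for nm,lo,hi in(('red',(0,200,150),(6,255,255)),('green',(55,100,80),(85,255,255)),('purple',(125,50,80),(160,255,255)),('blue',(100,100,150),(120,180,255)),('yellow',(25,120,150),(33,255,255)),('orange',(10,200,180),(20,255,255))):
    for ce,a,_ in cents(cv2.inRange(hsv,lo,hi),265,350,175,260,8): print(nm,ce,a,ray(c,*ce,.025).round(4),ray(c,*ce,.081).round(4))
# orange bar in top: min area rect
m=cv2.inRange(hsv,(8,180,150),(22,255,255));m[:,:295]=0;m[:,320:]=0;m[:200]=0;m[230:]=0
p=cv2.findNonZero(m);print('bar',cv2.minAreaRect(p),len(p))
# case outline
m=cv2.inRange(hsv,(0,0,120),(180,60,255))
for box,z in(((255,360,165,268),.045),((385,445,175,248),.002)):
    mm=np.zeros_like(m);x0,x1,y0,y1=box;mm[y0:y1,x0:x1]=m[y0:y1,x0:x1]
    p=cv2.findNonZero(mm);r=cv2.minAreaRect(cv2.convexHull(p));b=cv2.boxPoints(r);W=np.array([ray(c,*q,z) for q in b]);print(r,W.round(4).tolist(),W.mean(0),np.linalg.norm(W[0]-W[1]),np.linalg.norm(W[1]-W[2]))
m=cv2.inRange(hsv,(8,80,180),(28,220,255));mm=np.zeros_like(m);mm[190:275,435:500]=m[190:275,435:500]
p=cv2.findNonZero(mm);r=cv2.minAreaRect(p);b=cv2.boxPoints(r);W=np.array([ray(c,*q,.004) for q in b]);print('mat',r,W.round(4).tolist(),W.mean(0))
a=cv2.resize(img[180:275,385:505],None,fx=6,fy=6,interpolation=cv2.INTER_CUBIC)
b=cv2.resize(s['img'][120:215,330:450],None,fx=6,fy=6,interpolation=cv2.INTER_CUBIC)
cv2.imwrite('pics/c1.png',cv2.cvtColor(a,cv2.COLOR_RGB2BGR));cv2.imwrite('pics/c2.png',cv2.cvtColor(b,cv2.COLOR_RGB2BGR))
E
```

```text
green [328.0, 222.0] 176 [0.5187 0.0135 0.025 ] [0.5183 0.0148 0.081 ]
purple [284.1, 209.0] 216 [0.5538 0.1328 0.025 ] [0.5517 0.1287 0.081 ]
blue [322.6, 199.8] 182 [0.5791 0.0282 0.025 ] [0.5759 0.0289 0.081 ]
yellow [300.6, 193.4] 165 [0.5964 0.0882 0.025 ] [0.5924 0.0861 0.081 ]
orange [307.5, 214.7] 23 [0.5384 0.0692 0.025 ] [0.5371 0.068  0.081 ]
orange [303.6, 216.3] 13 [0.5341 0.0798 0.025 ] [0.5329 0.0781 0.081 ]
bar ((305.6153869628906, 215.07693481445312), (14.512594223022461, 6.275716304779053), 78.69007110595703) 87
((305.5394592285156, 215.47528076171875), (76.92340087890625, 77.10010528564453), 76.37300109863281) [[0.6113, 0.1988, 0.045], [0.661, -0.0019, 0.045], [0.4607, -0.0503, 0.045], [0.4124, 0.1488, 0.045]] [0.53636544 0.07386611 0.045     ] 0.20668484906872323 0.2059897848756479
((414.24560546875, 211.68365478515625), (56.873748779296875, 40.44355010986328), 86.18592071533203) [[0.6232, -0.1658, 0.002], [0.6311, -0.2787, 0.002], [0.4733, -0.2874, 0.002], [0.4657, -0.1752, 0.002]] [ 0.54832837 -0.22677512  0.002     ] 0.113165428024669 0.15805639283492343
mat ((465.7966613769531, 232.83929443359375), (62.41911697387695, 32.96111297607422), 80.83765411376953) [[0.5677, -0.311, 0.004], [0.5826, -0.4021, 0.004], [0.4121, -0.4267, 0.004], [0.3976, -0.3362, 0.004]] [ 0.49001273 -0.36899851  0.004     ]
```

View pics/c1.png

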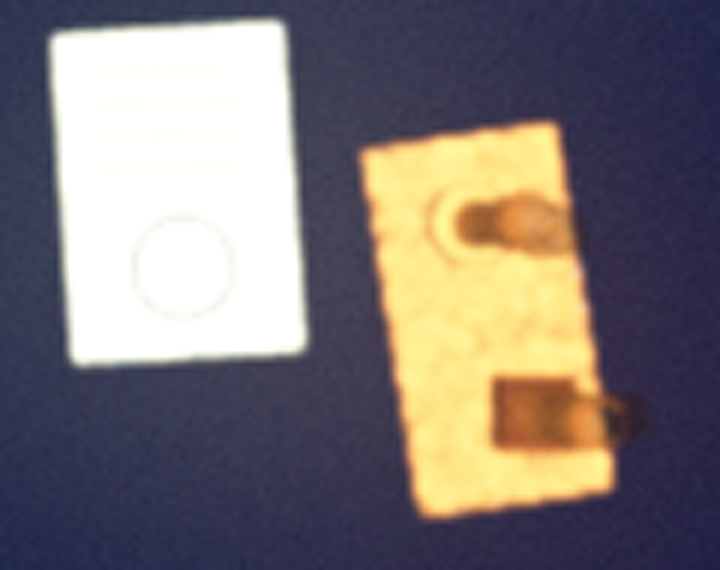

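View pics/c2.png

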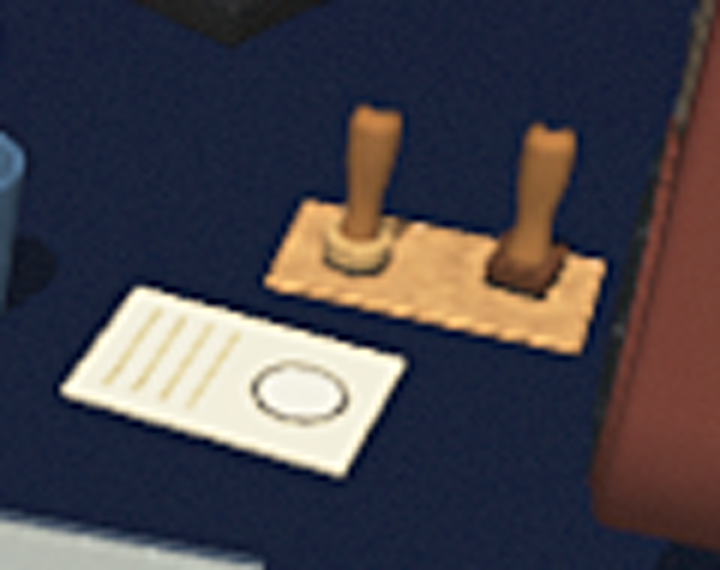

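The crops show the ring centre at crop 1 (183,267), and the round stamp's foot with its left edge at x=430 and centre near (473,228). In crop 2 the foot is at (358,248) and the handle top at (378,112). I'm starting the half-turn now so the wrist joint stays in range, while I compute the points.

Call:
apply_moves(moves=[0,0,0,0,0,-1,-1,0,0,0,0,0,-1,-1,0,0,0,0,0,-1,-1,0,0,0,0,0,-1,-1,0,0,0,0,0,-1,-1,0,0,0,0,0,-1,-1,0,0,0,0,0,-1,-1,0,0,0,0,0,-1,-1,0,0,0,0,0,-1,-1,0,0,0,0,0,-1,-1], force=40)

```text
time_s: 1.2
tcp_pos: [0.2341, -0.5524, 0.2311]
tcp_rot: [-0.0, 0.748, 0.664, 0.0]
force: [-0.1, 0.3, -0.8]
gripper_width: 0.0854
gripper_force: 0.0
```

```bash
cat >> h.py <<'E'
from scipy.spatial.transform import Rotation as Ro
def pose():
    s=arm.get_state();q=s['tcp_rot'];R=Ro.from_quat([q[1],q[2],q[3],q[0]]).as_matrix();return s,np.array(s['tcp_pos']),R
def plan(x,y,z,ang):
    """units in tool axes to a world target with tool x at ang deg (turn not applied yet)"""
    s,p,R=pose();d=np.array([x,y,z])-p
    phi=np.degrees(np.arctan2(R[1,0],R[0,0]));tilt=R[:,2]
    print('t',s['time_s'],'p',p.round(4),'phi',round(phi,2),'zaxis',tilt.round(4),'q',np.round(s['joints'],3),'w',round(s['gripper_width'],4),'F',np.round(s['force'],2),'T',np.round(s['ft_torque'],2),'gf',s['gripper_force'])
    print('units shift',(R.T@d/.025).round(2),'turn rz',round(((phi-ang+180)%360-180)/6,2), 'world d',d.round(4))
E
python3 - <<'E'
from h import *
c=capture('top');s=capture('side')
def px(x0,y0,x,y): return x0+(x+.5)/6-.5,y0+(y+.5)/6-.5
print('ring top',ray(c,*px(385,180,183,267),.002),'side',ray(s,*px(330,120,300,393),.002))
print('foot top',ray(c,*px(385,180,473,228),.014),'side foot',ray(s,*px(330,120,358,250),.012),'handle top side',ray(s,*px(330,120,378,112),.098),'top view',ray(c,*px(385,180,540,222),.095))
hsv=cv2.cvtColor(s['img'],cv2.COLOR_RGB2HSV)
m=cv2.inRange(hsv,(5,180,150),(22,255,255));m[:,:300]=0;m[:,345:]=0;m[:205]=0;m[245:]=0
p=cv2.findNonZero(m)[:,0];print('knob side',p.min(0),p.max(0),p.mean(0),ray(s,*p.mean(0),.072))
h=cv2.cvtColor(c['img'],cv2.COLOR_RGB2HSV);m=cv2.inRange(h,(0,170,130),(5,255,255))|cv2.inRange(h,(172,170,130),(180,255,255));m[:,:298]=0;m[:,328:]=0;m[:222]=0;m[252:]=0
p=cv2.findNonZero(m)[:,0];print('red',p.mean(0),len(p),ray(c,*p.mean(0),.025))
plan(.536,.0735,.12,193.5)
E
```

```text
ring top [ 0.51365339 -0.22875306  0.002     ] side [ 0.51215953 -0.22942716  0.002     ]
foot top [ 0.53174283 -0.35974507  0.014     ] side foot [ 0.53014065 -0.35576804  0.012     ] handle top side [ 0.53107042 -0.35610945  0.098     ] top view [ 0.53286472 -0.36194165  0.095     ]
knob side [321 218] [344 239] [328.69651741 224.81094527] [0.5308116  0.08213866 0.072     ]
red [311.07368421 237.81578947] 190 [0.47585586 0.05926271 0.025     ]
t 1.3 p [ 0.2341 -0.5524  0.2311] phi 83.05 zaxis [-0.e+00  3.e-04 -1.e+00] q [-1.388  0.104  0.097  1.564  0.     0.304] w 0.0852 F [-0.25  0.68  0.02] T [-0.05  0.07 -0.01] gf 0.0
units shift [26.31  8.96  4.45] turn rz -18.41 world d [ 0.3019  0.6259 -0.1111]
```

Call:
apply_moves(moves=[0,0,0,0,0,-1,-1,0,0,0,0,0,-1,-1,0,0,0,0,0,-1,-1,0,0,0,0,0,-1,-1,0,0,0,0,0,-1,-1,0,0,0,0,0,-1,-1,0,0,0,0,0,-1,-1,0,0,0,0,0,-1,-1,0,0,0,0,0,-1,-1,0,0,0,0,0,-1,-1])

```text
time_s: 2.3
tcp_pos: [0.2341, -0.5524, 0.2312]
tcp_rot: [-0.0, 0.317, 0.948, 0.0]
force: [0.9, 1.3, 0.2]
gripper_width: 0.0855
gripper_force: 0.0
```

Call:
apply_moves(moves=[0,0,0,0,0,-1,-1,0,0,0,0,0,-1,-1,0,0,0,0,0,-1,-1,0,0,0,0,0,-1,-1,0,0,0,0,0,-1,-1,0,0,0,0,0,-1,-1,0,0,0,0,0,-1,-1,0,0,0,0,0,-1,-1,0,0,0,0,0,-0.4,-1,0,0,0,0,0,0,-1])

```text
time_s: 3.3
tcp_pos: [0.2341, -0.5524, 0.2312]
tcp_rot: [-0.0, -0.115, 0.993, 0.0]
force: [-0.7, 0.4, -0.1]
gripper_width: 0.0853
gripper_force: 0.0
```

```bash
python3 -c "
from h import *
plan(.536,.0735,.16,193.5)"
```

```text
t 3.3 p [ 0.2341 -0.5524  0.2312] phi -166.77 zaxis [-0.e+00  1.e-04 -1.e+00] q [-1.388  0.104  0.097  1.564  0.    -1.619] w 0.0853 F [-0.74  0.41 -0.07] T [0.03 0.03 0.02] gf 0.0
units shift [-17.49  21.61   2.85] turn rz -0.04 world d [ 0.3019  0.6259 -0.0712]
```

Call:
apply_moves(moves=[-0.8,1,0,0,0,0,-1,-0.8,1,0,0,0,0,-1,-0.8,1,0,0,0,0,-1,-0.8,1,0,0,0,0,-1,-0.8,1,0,0,0,0,-1,-0.8,1,0,0,0,0,-1,-0.8,1,0,0,0,0,-1,-0.8,1,0,0,0,0,-1,-0.8,1,0,0,0,0,-1,-0.8,1,0,0,0,0,-1])

```text
time_s: 4.3
tcp_pos: [0.3713, -0.2618, 0.2314]
tcp_rot: [0.0, -0.114, 0.993, -0.0]
force: [-0.1, 0.5, 0.6]
gripper_width: 0.0848
gripper_force: 0.0
```

Call:
apply_moves(moves=[-0.8,1,0,0,0,0,-1,-0.8,1,0,0,0,0,-1,-0.8,1,0,0,0,0,-1,-0.8,1,0,0,0,0,-1,-0.8,1,0,0,0,0,-1,-0.8,1,0,0,0,0,-1,-0.8,1,0.5,0,0,0,-1,-0.8,1,0.8,0,0,0,-1,-0.8,1,0.8,0,0,0,-1,-0.8,1,0.8,0,0,0,-1])

```text
time_s: 5.3
tcp_pos: [0.5082, 0.0278, 0.1582]
tcp_rot: [0.0, -0.114, 0.993, -0.0]
force: [0.0, -0.2, 0.0]
gripper_width: 0.0856
gripper_force: 0.0
```

```bash
python3 -c "
from h import *
plan(.536,.0735,.16,193.5)
c=capture('wrist');save(c,'w1.png');print({k:c[k] for k in c if k!='img'})
pts={'knobtop':[.536,.0735,.081],'window':[.4757,.0592,.045],'green':[.5187,.0135,.025]}
R=np.array(c['R']);t=np.array(c['t'])
for n,X in pts.items():
    p=R@np.array(X)+t;th=np.arctan2(np.hypot(p[0],p[1]),p[2]);a=np.arctan2(p[1],p[0]);print(n,c['cx']+c['fx']*th*np.cos(a),c['cy']+c['fy']*th*np.sin(a))
"
```

```text
t 5.3 p [0.5082 0.0278 0.1582] phi -166.85 zaxis [ 6.e-04 -3.e-04 -1.e+00] q [-0.203 -0.178 -0.311  1.437 -0.    -0.432] w 0.0856 F [ 0.   -0.2   0.04] T [-0.06 -0.04 -0.  ] gf 0.0
units shift [-1.5   1.53 -0.07] turn rz -0.06 world d [0.0278 0.0457 0.0018]
{'fx': 309.70691628693146, 'fy': 309.70691628693146, 'cx': 321.3086015681126, 'cy': 204.06642597131514, 'R': array([[-2.27893113e-01,  9.73686086e-01, -3.68033736e-04],
       [ 9.23814795e-01,  2.16340028e-01,  3.15853156e-01],
       [ 3.07621444e-01,  7.16407641e-02, -9.48808015e-01]]), 't': array([ 0.08815898, -0.49365447,  0.15217851])}
knobtop 367.8497795088437 257.3648042745478
window 365.36014580034885 172.03767303388915
green 303.20402477789816 200.1542636181582
```

View pics/w1.png

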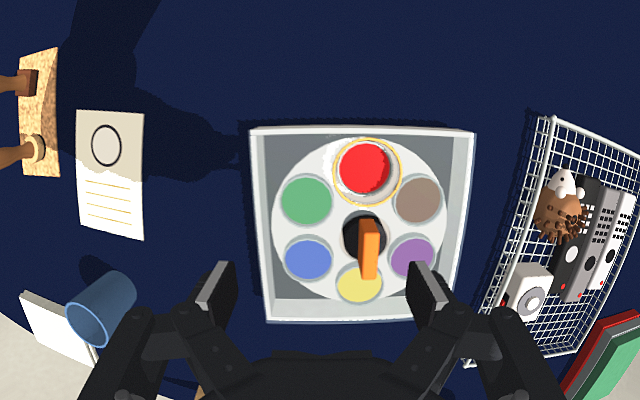

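The wrist view shows the knob bar at (361–379, 218–280), within about 1 mm of the predicted point and aligned with the tool. The window is at (366,172), as predicted. Next I descend over the knob.

Call:
apply_moves(moves=[-0.7,0.7,0,0,0,0,-1,-0.7,0.7,0,0,0,0,-1,-0.1,0.13,0,0,0,0,-1,0,0,0.6,0,0,0,-1,0,0,0.8,0,0,0,-1,0,0,0.8,0,0,0,-1,0,0,0.8,0,0,0,-1,0,0,0.6,0,0,0,-1,0,0,0.4,0,0,0,-1,0,0,0.2,0,0,0,-1])

```text
time_s: 6.35
tcp_pos: [0.5347, 0.0719, 0.0526]
tcp_rot: [-0.001, -0.116, 0.993, 0.0]
force: [-0.1, -0.1, 0.6]
gripper_width: 0.0856
gripper_force: 0.0
```

```bash
python3 -c "
from h import *
plan(.536,.0735,.053,193.4)"
```

```text
t 6.35 p [0.5347 0.0719 0.0526] phi -166.69 zaxis [-0.0012 -0.     -1.    ] q [-0.109 -0.031 -0.367  1.236 -0.    -0.341] w 0.0856 F [-0.12 -0.07  0.63] T [ 0.    0.   -0.01] gf 0.0
units shift [-0.07  0.05 -0.02] turn rz -0.02 world d [0.0013 0.0016 0.0004]
```

Call:
apply_moves(moves=[-0.07,0.05,0,0,0,0,-0.5,0,0,0,0,0,0,0,0,0,0,0,0,0,0.5,0,0,0,0,0,0,1,0,0,0,0,0,0,1,0,0,0,0,0,0,1,0,0,0,0,0,0,1,0,0,0,0,0,0,1,0,0,0,0,0,0,1,0,0,0,0,0,0,1], force=30)

```text
time_s: 7.35
tcp_pos: [0.537, 0.0745, 0.0543]
tcp_rot: [0.0, -0.117, 0.993, 0.0]
force: [-1.5, 5.1, 5.6]
gripper_width: 0.0125
gripper_force: 31.6
```

```bash
python3 -c "
from h import *
plan(.536,.0735,.053,193.4)"
```

```text
t 7.35 p [0.537  0.0745 0.0543] phi -166.61 zaxis [ 6.e-04  9.e-04 -1.e+00] q [-1.040e-01 -2.700e-02 -3.600e-01  1.237e+00  1.000e-03 -3.380e-01] w 0.0125 F [-1.53  5.06  5.59] T [0.93 0.33 0.  ] gf 31.592588424682617
units shift [ 0.05 -0.03  0.05] turn rz -0.0 world d [-0.001  -0.001  -0.0013]
```

Call:
apply_moves(moves=[0,0,0,0,0,0.5,1,0,0,0,0,0,1,1,0,0,0,0,0,1,1,0,0,0,0,0,1,1,0,0,0,0,0,1,1,0,0,0,0,0,1,1,0,0,0,0,0,1,1,0,0,0,0,0,1,1,0,0,0,0,0,1,1,0,0,0,0,0,1,1])

```text
time_s: 8.35
tcp_pos: [0.5367, 0.0734, 0.0543]
tcp_rot: [0.0, 0.374, 0.927, -0.001]
force: [-5.0, -1.1, 6.6]
gripper_width: 0.0122
gripper_force: 31.8
```

Call:
apply_moves(moves=[0,0,0,0,0,0.5,1,0,0,0,0,0,0,1,0,0,0,0,0,0,1,0,0,0,0,0,0,0.6,0,0,0,0,0,0,-0.2,0,0,0,0,0,0,-1,0,0,0,0,0,0,-1,0,0,0,0,0,0,-1,0,0,0,0,0,0,-1,0,0,0,0,0,0,-1])

```text
time_s: 9.35
tcp_pos: [0.5368, 0.0739, 0.0537]
tcp_rot: [0.0, 0.396, 0.918, -0.0]
force: [-0.1, 0.2, 0.4]
gripper_width: 0.0853
gripper_force: 0.0
```

```bash
python3 -c "
from h import *
plan(.536,.0735,.053,133.4)
c=capture('side');save(c,'s2.png');cv2.imwrite('pics/s2.png',cv2.cvtColor(cv2.resize(c['img'][190:290,270:390],None,fx=4,fy=4),cv2.COLOR_RGB2BGR))"
```

```text
t 9.35 p [0.5368 0.0739 0.0537] phi 133.36 zaxis [ 0.e+00 -2.e-04 -1.e+00] q [-0.105 -0.026 -0.36   1.237 -0.     0.709] w 0.0853 F [-0.05  0.23  0.37] T [0.03 0.01 0.01] gf 0.0
units shift [ 0.01 -0.03  0.03] turn rz -0.01 world d [-0.0008 -0.0004 -0.0007]
```

View pics/s2.png

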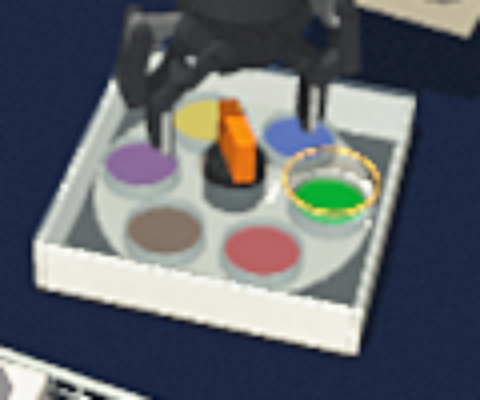

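Green now sits under the brass-ringed window at crop (330,195), and the fingers are open on either side of the knob. Next I rise and turn the tool to align with the mat.

Call:
apply_moves(moves=[0,0,-0.5,0,0,0,-1,0,0,-0.9,0,0,0,-1,0,0,-1,0,0,0,-1,0,0,-1,0,0,-1,-1,0,0,-1,0,0,-1,-1,0,0,-0.6,0,0,-1,-1,0,0,0,0,0,-1,-1,0,0,0,0,0,-1,-1,0,0,0,0,0,-1,-1,0,0,0,0,0,-1,-1])

```text
time_s: 10.4
tcp_pos: [0.5369, 0.0739, 0.1799]
tcp_rot: [0.0, 0.038, 0.999, -0.0]
force: [1.5, -0.5, -0.3]
gripper_width: 0.0853
gripper_force: 0.0
```

```bash
python3 -c "
from h import *
plan(.49,-.34,.18,188.4)"
```

```text
t 10.4 p [0.5369 0.0739 0.1799] phi 175.61 zaxis [ 9.e-04 -2.e-04 -1.e+00] q [-0.105 -0.078 -0.18   1.468 -0.    -0.028] w 0.0853 F [ 1.47 -0.52 -0.34] T [-0.01 -0.03 -0.01] gf 0.0
units shift [  0.6  -16.65  -0.  ] turn rz -2.13 world d [-4.690e-02 -4.139e-01  1.000e-04]
```

Call:
apply_moves(moves=[0,0,0,0,0,-1,-1,0,0,0,0,0,-1,-1,0,0,0,0,0,-0.13,-1,0,-0.6,0,0,0,0,-1,0,-1,0,0,0,0,-1,0,-1,0,0,0,0,-1,0,-1,0,0,0,0,-1,0,-1,0,0,0,0,-1,0,-1,0,0,0,0,-1,0,-1,0,0,0,0,-1])

```text
time_s: 11.4
tcp_pos: [0.5601, -0.0913, 0.1792]
tcp_rot: [0.0, -0.069, 0.998, -0.0]
force: [-0.3, -0.2, 0.1]
gripper_width: 0.0852
gripper_force: 0.0
```

Call:
apply_moves(moves=[0.3,-1,0,0,0,0,-1,0.3,-1,0,0,0,0,-1,0.3,-1,0,0,0,0,-1,0.3,-1,0,0,0,0,-1,0.3,-1,0,0,0,0,-1,0.3,-1,0,0,0,0,-1,0.3,-1,0,0,0,0,-1,0.3,-1,0,0,0,0,-1,0.3,-1,0,0,0,0,-1,0,-1,0,0,0,0,-1])

```text
time_s: 12.4
tcp_pos: [0.5277, -0.3485, 0.1793]
tcp_rot: [-0.0, -0.069, 0.998, -0.0]
force: [-0.2, -0.6, -0.2]
gripper_width: 0.0853
gripper_force: 0.0
```

```bash
cat >> h.py <<'E'
def wproj(c,X):
    p=np.array(c['R'])@np.array(X)+np.array(c['t']);th=np.arctan2(np.hypot(p[0],p[1]),p[2]);a=np.arctan2(p[1],p[0]);return round(c['cx']+c['fx']*th*np.cos(a),1),round(c['cy']+c['fy']*th*np.sin(a),1)
def wray(c,u,v,z):
    R=np.array(c['R']);t=np.array(c['t']);o=-R.T@t
    a=np.arctan2(v-c['cy'],u-c['cx']);th=np.hypot(u-c['cx'],v-c['cy'])/c['fx']
    d=R.T@np.array([np.sin(th)*np.cos(a),np.sin(th)*np.sin(a),np.cos(th)]);return (o+d*(z-o[2])/d[2]).round(4)
E
python3 -c "
from h import *
plan(.531,-.358,.18,188.4)
c=capture('wrist');save(c,'w2.png')
for X in([.531,-.358,.1],[.531,-.358,.004],[.531,-.358,.021],[.513,-.229,.002]):print(wproj(c,X))"
```

```text
t 12.4 p [ 0.5277 -0.3485  0.1793] phi -172.07 zaxis [-0.e+00 -5.e-04 -1.e+00] q [-0.79   0.199  0.106  1.478 -0.    -0.928] w 0.0853 F [-0.24 -0.63 -0.19] T [-0.01  0.02 -0.05] gf 0.0
units shift [-0.08 -0.39 -0.03] turn rz -0.08 world d [ 0.0033 -0.0095  0.0007]
(np.float64(307.6), np.float64(215.5))
(np.float64(311.5), np.float64(183.7))
(np.float64(310.9), np.float64(188.0))
(np.float64(429.2), np.float64(184.1))
```

View pics/w2.png

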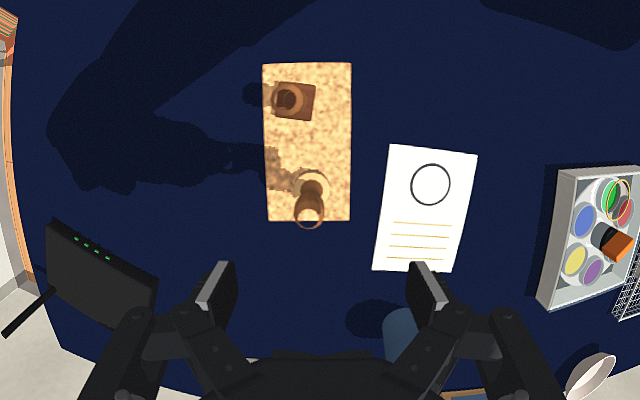

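The handle's top is at (309,215) and its foot at about (313,186). The ring is at (431,184.5). All are close to the predictions.

```bash
python3 -c "
from h import *
c=capture('wrist')
h=cv2.cvtColor(c['img'],cv2.COLOR_RGB2HSV)
print('head',wray(c,309,215,.1),'foot',wray(c,313,186,.021))
g=cv2.cvtColor(c['img'],cv2.COLOR_RGB2GRAY)[155:215,402:460];m=(g<140).astype(np.uint8)
n,l,st,ce=cv2.connectedComponentsWithStats(m)
for i in range(1,n):
    if st[i][4]>40 and st[i][2]<50 and st[i][3]<50:
        e=cv2.fitEllipse(cv2.findNonZero((l==i).astype(np.uint8)));print(st[i],e,wray(c,402+e[0][0],155+e[0][1],.002))
plan(.5315,-.3575,.15,188.4)"
```

```text
head [ 0.5305 -0.3605  0.1   ] foot [ 0.5288 -0.3599  0.021 ]
[ 12   8  40  43 230] ((31.7476863861084, 29.388051986694336), (37.42573547363281, 41.426753997802734), 29.323442459106445) [ 0.5128 -0.2275  0.002 ]
t 12.5 p [ 0.5279 -0.35    0.1787] phi -172.17 zaxis [ 0.e+00 -9.e-04 -1.e+00] q [-7.910e-01  2.010e-01  1.080e-01  1.477e+00 -1.000e-03 -9.280e-01] w 0.0853 F [-0.03  0.   -0.8 ] T [ 0.01  0.02 -0.02] gf 0.0
units shift [-0.1  -0.32  1.15] turn rz -0.1 world d [ 0.0036 -0.0075 -0.0287]
```

Call:
apply_moves(moves=[-0.05,-0.37,0,0,0,0,-1,0,0,0.4,0,0,0,-1,0,0,0.8,0,0,0,-1,0,0,0.9,0,0,0,-1,0,0,0.9,0,0,0,-1,0,0,0.9,0,0,0,-1,0,0,0.8,0,0,0,-1,0,0,0.6,0,0,0,-1,0,0,0.4,0,0,0,-1,0,0,0,0,0,0,-1])

```text
time_s: 13.5
tcp_pos: [0.5307, -0.3545, 0.0348]
tcp_rot: [-0.001, -0.071, 0.997, 0.001]
force: [-0.8, -0.2, -0.4]
gripper_width: 0.0853
gripper_force: 0.0
```

```bash
python3 -c "
from h import *
plan(.5305,-.359,.036,188)
c=capture('wrist');save(c,'w3.png')
for X in([.531,-.359,.1],):print(wproj(c,X))"
```

```text
t 13.5 p [ 0.5307 -0.3545  0.0348] phi -171.85 zaxis [-0.0015  0.0015 -1.    ] q [-0.793  0.278 -0.068  1.227 -0.    -0.936] w 0.0853 F [-0.78 -0.18 -0.41] T [-0.01 -0.01  0.02] gf 0.0
units shift [ 0.03 -0.18 -0.05] turn rz 0.03 world d [-0.0002 -0.0045  0.0012]
(np.float64(306.5), np.float64(354.6))
```

View pics/w3.png

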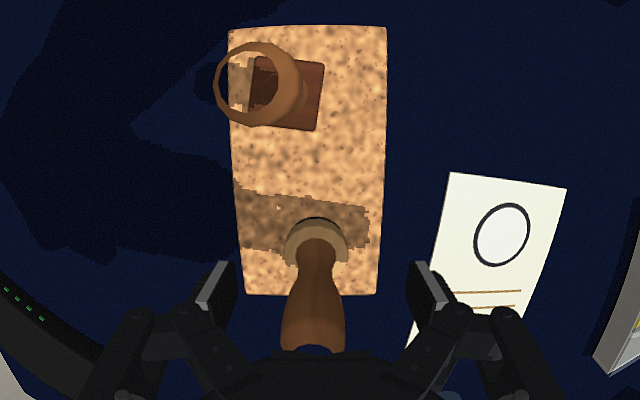

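The handle sits between the fingers, about 8 px left of their midline, which agrees with the 4.5 mm left to go. I'll correct that and close.

Call:
apply_moves(moves=[0.03,-0.17,0,0,0,0,-1,0,0,0,0,0,0,-0.3,0,0,0,0,0,0,0.2,0,0,0,0,0,0,1,0,0,0,0,0,0,1,0,0,0,0,0,0,1,0,0,0,0,0,0,1,0,0,0,0,0,0,1,0,0,0,0,0,0,1,0,0,0,0,0,0,1], force=40)

```text
time_s: 14.55
tcp_pos: [0.5313, -0.3597, 0.0366]
tcp_rot: [0.0, -0.071, 0.997, -0.0]
force: [0.5, 2.6, 4.4]
gripper_width: 0.023
gripper_force: 38.9
```

Call:
apply_moves(moves=[0,0,-0.2,0,0,0,1,0,0,-0.4,0,0,0,1,0,0,-0.6,0,0,0,1,0,0,-0.8,0,0,0,1,0,0,-0.8,0,0,0,1,0,0,-0.8,0,0,0,1,0,0,-0.8,0,0,0,1,0,0,-0.6,0,0,0,1,0,0,0,0,0,0,1,0,0,0,0,0,0,1])

```text
time_s: 15.55
tcp_pos: [0.5312, -0.3598, 0.1613]
tcp_rot: [0.0, -0.071, 0.997, -0.0]
force: [0.7, -0.7, -1.2]
gripper_width: 0.0231
gripper_force: 39.1
```

```bash
python3 -c "
from h import *
plan(.4757,.0592,.16,188)
c=capture('side');cv2.imwrite('pics/s3.png',cv2.cvtColor(cv2.resize(c['img'][80:205,330:480],None,fx=4,fy=4,interpolation=cv2.INTER_CUBIC),cv2.COLOR_RGB2BGR))
c=capture('wrist');save(c,'w4.png')"
```

```text
t 15.55 p [ 0.5312 -0.3598  0.1613] phi -171.86 zaxis [ 2.e-04 -4.e-04 -1.e+00] q [-0.799  0.228  0.107  1.449 -0.    -0.941] w 0.0231 F [ 0.7  -0.69 -1.19] T [0.04 0.03 0.01] gf 39.0633280530939
units shift [-0.18 16.91  0.05] turn rz 0.02 world d [-0.0555  0.419  -0.0013]
```

View pics/w4.png

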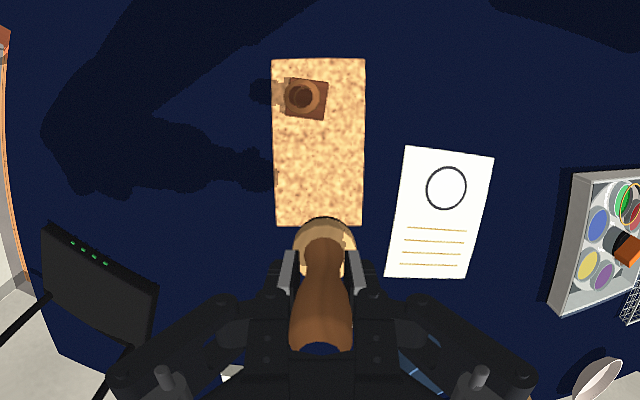

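The stamp is held upright. The foot's silhouette spans x 293–356 and is widest near y≈247. Now I'll check its offset from the TCP and the route.

```bash
python3 -c "
from h import *
c=capture('wrist');s,p,R=pose()
for u,v in((324.5,247),(293,247),(356,247),(324.5,216)):
  for z in(.146,.129):
    w=wray(c,u,v,z);print(u,v,z,w,(R.T@(w-p))[:2].round(4))"
```

```text
324.5 247 0.146 [ 0.5269 -0.3573  0.146 ] [0.0034 0.0025]
324.5 247 0.129 [ 0.5352 -0.3559  0.129 ] [-0.005   0.0026]
293 247 0.146 [ 0.5295 -0.3749  0.146 ] [ 0.0034 -0.0153]
293 247 0.129 [ 0.538  -0.3754  0.129 ] [-0.005  -0.0171]
356 247 0.146 [ 0.5245 -0.3397  0.146 ] [0.0033 0.0202]
356 247 0.129 [ 0.5325 -0.3364  0.129 ] [-0.0051  0.0223]
324.5 216 0.146 [ 0.5085 -0.3601  0.146 ] [0.0221 0.0023]
324.5 216 0.129 [ 0.5148 -0.3589  0.129 ] [0.0156 0.0026]
```

Call:
apply_moves(moves=[0,0.5,0,0,0,0,1,0,0.9,0,0,0,0,1,0,1,0,0,0,0,1,0,1,0,0,0,0,1,0,1,0,0,0,0,1,0,1,0,0,0,0,1,0,1,0,0,0,0,1,0,1,0,0,0,0,1,0,1,0,0,0,0,1,0,1,0,0,0,0,1])

```text
time_s: 16.7
tcp_pos: [0.497, -0.1252, 0.1607]
tcp_rot: [-0.0, -0.071, 0.997, 0.0]
force: [0.3, -0.1, -0.3]
gripper_width: 0.0236
gripper_force: 39.2
```

Call:
apply_moves(moves=[0,1,0,0,0,0,1,0,1,0,0,0,0,1,0,1,0,0,0,0,1,0,1,0,0,0,0,1,0,1,0,0,0,0,1,0,1,0,0,0,0,1,0,0.8,0,0,0,0,1,0,0.5,0,0,0,0,1,0,0,0,0,0,0,1,0,0,0,0,0,0,1])

```text
time_s: 17.7
tcp_pos: [0.4718, 0.0534, 0.1611]
tcp_rot: [-0.0, -0.071, 0.997, -0.0]
force: [0.3, 0.5, -0.4]
gripper_width: 0.0235
gripper_force: 39.2
```

```bash
python3 -c "
from h import *
plan(.4757,.0592,.12,188)
c=capture('wrist');save(c,'w5.png');s,p,R=pose()
print(wproj(c,[.4757,.0592,.045]))"
```

```text
t 17.7 p [0.4718 0.0534 0.1611] phi -171.83 zaxis [-1.e-04 -4.e-04 -1.e+00] q [-0.163 -0.286 -0.399  1.458 -0.    -0.306] w 0.0235 F [ 0.33  0.46 -0.42] T [-0.02  0.    0.  ] gf 39.20781868977684
units shift [-0.19  0.21  1.64] turn rz 0.03 world d [ 0.0039  0.0058 -0.0411]
(np.float64(326.4), np.float64(203.6))
```

View pics/w5.png

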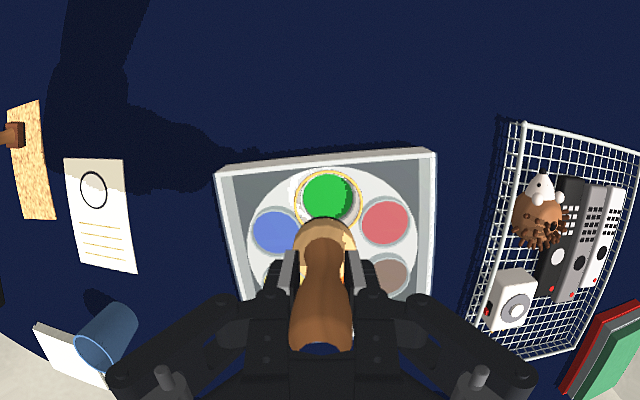

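The wrist view shows the gold ring centred near (328,200) and the green pad at (327,197), within 2 mm of the prediction. Now I centre the stamp and lower its face to just above the tin's rim.

Call:
apply_moves(moves=[-0.21,0.21,0,0,0,0,1,0,0,0.3,0,0,0,1,0,0,0.6,0,0,0,1,0,0,0.6,0,0,0,1,0,0,0.6,0,0,0,1,0,0,0.6,0,0,0,1,0,0,0.5,0,0,0,1,0,0,0.3,0,0,0,1,0,0,0.2,0,0,0,1,0,0,0,0,0,0,1])

```text
time_s: 18.75
tcp_pos: [0.4762, 0.0595, 0.0683]
tcp_rot: [-0.0, -0.071, 0.997, 0.0]
force: [-0.3, 0.7, -1.7]
gripper_width: 0.0235
gripper_force: 39.2
```

```bash
python3 -c "
from h import *
plan(.4762,.0594,.0576,188)
c=capture('wrist');save(c,'w6.png')"
```

```text
t 18.75 p [0.4762 0.0595 0.0683] phi -171.86 zaxis [-6.e-04  0.e+00 -1.e+00] q [-0.149 -0.234 -0.524  1.281 -0.    -0.291] w 0.0235 F [-0.33  0.69 -1.72] T [ 0.08  0.   -0.05] gf 39.20926067623071
units shift [ 0.   -0.    0.43] turn rz 0.02 world d [-0.     -0.0001 -0.0107]
```

View pics/w6.png

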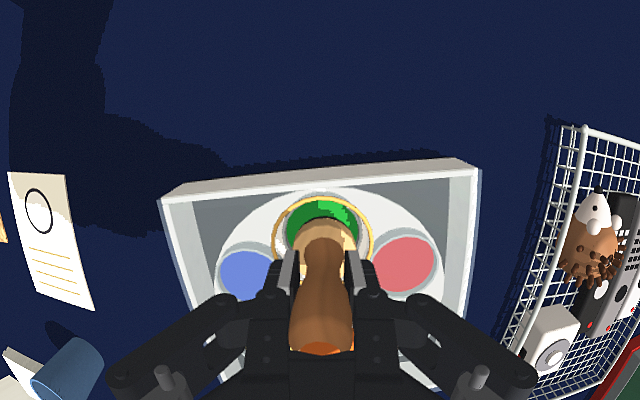

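The stamp is centred in the window: the green pad is visible across 287–357 and the foot across 293–356. Now I press gently.

Call:
apply_moves(moves=[0,0,0.1,0,0,0,1,0,0,0.1,0,0,0,1,0,0,0.1,0,0,0,1,0,0,0.08,0,0,0,1,0,0,0.04,0,0,0,1,0,0,0.04,0,0,0,1,0,0,0.04,0,0,0,1,0,0,0,0,0,0,1,0,0,0,0,0,0,1,0,0,0,0,0,0,1])

```text
time_s: 19.8
tcp_pos: [0.4772, 0.0595, 0.0574]
tcp_rot: [0.001, -0.071, 0.997, -0.0]
force: [-1.5, 1.1, 6.3]
gripper_width: 0.0234
gripper_force: 39.2
```

```bash
python3 -c "
from h import *
plan(.4762,.0594,.0576,188)"
```

```text
t 19.8 p [0.4772 0.0595 0.0574] phi -171.85 zaxis [ 1.8e-03 -2.0e-04 -1.0e+00] q [-0.149 -0.226 -0.538  1.257  0.    -0.291] w 0.0234 F [-1.51  1.06  6.31] T [0.14 0.24 0.08] gf 39.18041707249358
units shift [ 0.04  0.   -0.01] turn rz 0.03 world d [-0.001  -0.0001  0.0002]
```

About 7 N at the expected height, so the stamp is on the pad. Next I lift it.

Call:
apply_moves(moves=[0,0,-0.2,0,0,0,1,0,0,-0.4,0,0,0,1,0,0,-0.6,0,0,0,1,0,0,-0.7,0,0,0,1,0,0,-0.7,0,0,0,1,0,0,-0.7,0,0,0,1,0,0,-0.5,0,0,0,1,0,-0.5,-0.3,0,0,0,1,0,-0.8,0,0,0,0,1,0,-1,0,0,0,0,1])

```text
time_s: 20.8
tcp_pos: [0.4848, 0.0017, 0.1592]
tcp_rot: [0.0, -0.072, 0.997, -0.0]
force: [0.5, -0.4, -1.6]
gripper_width: 0.0228
gripper_force: 39.3
```

```bash
python3 -c "
from h import *
plan(.513,-.228,.10,188)"
```

```text
t 20.8 p [0.4848 0.0017 0.1592] phi -171.79 zaxis [ 4.e-04 -3.e-04 -1.e+00] q [-0.267 -0.255 -0.376  1.449 -0.    -0.41 ] w 0.0228 F [ 0.55 -0.36 -1.64] T [-0.01  0.05 -0.03] gf 39.26105660554015
units shift [ 0.19 -9.25  2.37] turn rz 0.03 world d [ 0.0282 -0.2297 -0.0592]
```

Call:
apply_moves(moves=[0.02,-1,0,0,0,0,1,0.02,-1,0,0,0,0,1,0.02,-1,0,0,0,0,1,0.02,-1,0,0,0,0,1,0.02,-1,0,0,0,0,1,0.02,-1,0,0,0,0,1,0.02,-1,0,0,0,0,1,0.02,-1,0,0,0,0,1,0,-0.7,0,0,0,0,1,0,-0.3,0,0,0,0,1])

```text
time_s: 21.8
tcp_pos: [0.5122, -0.2225, 0.1586]
tcp_rot: [-0.0, -0.07, 0.998, 0.0]
force: [-0.2, 0.2, -1.7]
gripper_width: 0.0229
gripper_force: 39.3
```

```bash
python3 -c "
from h import *
c=capture('wrist');save(c,'w7.png');print(wproj(c,[.513,-.228,.002]))
g=cv2.cvtColor(c['img'],cv2.COLOR_RGB2GRAY)[150:250,270:380]
plan(.513,-.228,.05,188)"
```

```text
(np.float64(315.0), np.float64(186.5))
t 21.85 p [ 0.5124 -0.2226  0.1585] phi -171.95 zaxis [-4.e-04 -2.e-04 -1.e+00] q [-0.644 -0.023 -0.165  1.429 -0.    -0.784] w 0.0231 F [-0.72 -1.32 -2.01] T [-0.01  0.06  0.02] gf 39.25060554244851
units shift [ 0.   -0.22  4.34] turn rz 0.01 world d [ 0.0006 -0.0054 -0.1085]
```

View pics/w7.png

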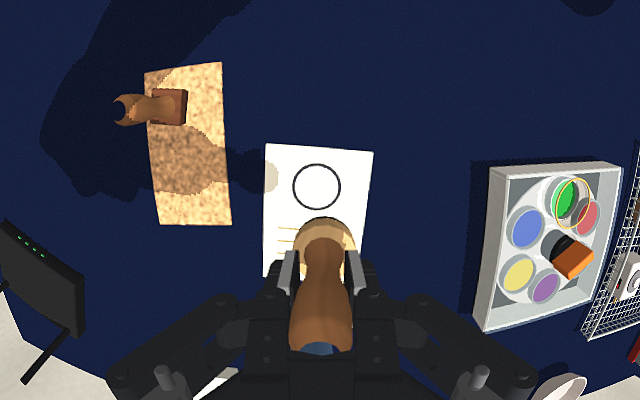

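The ring is at (317,186.5), against a prediction of (315,186.5). I've now viewed 12 pictures, which is over the limit of 10, so I'll use numbers only from here. Next I descend over the ring.

Call:
apply_moves(moves=[0,-0.2,0,0,0,0,1,0,0,0.4,0,0,0,1,0,0,0.7,0,0,0,1,0,0,0.8,0,0,0,1,0,0,0.8,0,0,0,1,0,0,0.8,0,0,0,1,0,0,0.7,0,0,0,1,0,0,0.3,0,0,0,1,0,0,0.2,0,0,0,1,0,0,0,0,0,0,1])

```text
time_s: 22.85
tcp_pos: [0.5131, -0.2252, 0.041]
tcp_rot: [-0.0, -0.071, 0.997, 0.0]
force: [0.2, -0.8, -0.6]
gripper_width: 0.0232
gripper_force: 39.3
```

```bash
python3 -c "
from h import *
plan(.513,-.228,.0346,188)"
```

```text
t 22.85 p [ 0.5131 -0.2252  0.041 ] phi -171.83 zaxis [-3.e-04  2.e-04 -1.e+00] q [-0.647  0.041 -0.317  1.214 -0.    -0.79 ] w 0.0232 F [ 0.19 -0.81 -0.65] T [-0.02  0.02  0.  ] gf 39.26245153819934
units shift [ 0.02 -0.11  0.26] turn rz 0.03 world d [-0.0001 -0.0028 -0.0064]
```

Call:
apply_moves(moves=[0,-0.1,0,0,0,0,1,0,0,0,0,0,0,1,0,0,0.1,0,0,0,1,0,0,0.08,0,0,0,1,0,0,0.05,0,0,0,1,0,0,0.04,0,0,0,1,0,0,0.04,0,0,0,1,0,0,0,0,0,0,1,0,0,0,0,0,0,1,0,0,0,0,0,0,1])

```text
time_s: 23.85
tcp_pos: [0.5141, -0.2282, 0.0345]
tcp_rot: [0.001, -0.071, 0.997, -0.0]
force: [-1.3, 1.9, 5.1]
gripper_width: 0.0235
gripper_force: 39.6
```

```bash
python3 -c "
from h import *
plan(.513,-.228,.0346,188)"
```

```text
t 23.85 p [ 0.5141 -0.2282  0.0345] phi -171.84 zaxis [ 1.1e-03 -4.0e-04 -1.0e+00] q [-0.65   0.051 -0.319  1.2    0.    -0.793] w 0.0235 F [-1.26  1.86  5.14] T [ 0.51  0.23 -0.  ] gf 39.55995649514307
units shift [ 0.04  0.01 -0.  ] turn rz 0.03 world d [-0.0011  0.0002  0.0001]
```

The print is pressed with about 5 N. Now I lift and return the stamp to its spot on the mat.

Call:
apply_moves(moves=[0,0,-0.2,0,0,0,1,0,0,-0.4,0,0,0,1,0,0,-0.7,0,0,0,1,0,0,-0.8,0,0,0,1,0,0,-0.6,0,0,0,1,0,-0.5,0,0,0,0,1,0,-1,0,0,0,0,1,0,-1,0,0,0,0,1,0,-1,0,0,0,0,1,0,-1,0,0,0,0,1])

```text
time_s: 24.85
tcp_pos: [0.5292, -0.3411, 0.1001]
tcp_rot: [-0.0, -0.071, 0.997, 0.0]
force: [0.5, 0.3, -1.1]
gripper_width: 0.023
gripper_force: 39.3
```

```bash
python3 -c "
from h import *
plan(.531,-.3595,.042,188)"
```

```text
t 24.85 p [ 0.5292 -0.3411  0.1001] phi -171.87 zaxis [-6.e-04  4.e-04 -1.e+00] q [-0.78   0.211 -0.024  1.337 -0.    -0.922] w 0.023 F [ 0.55  0.27 -1.12] T [-0.   -0.01 -0.04] gf 39.294625258581846
units shift [ 0.03 -0.74  2.32] turn rz 0.02 world d [ 0.0018 -0.0184 -0.0581]
```

Call:
apply_moves(moves=[0.02,-0.4,0,0,0,0,1,0,-0.25,0,0,0,0,1,0,0,0.3,0,0,0,1,0,0,0.5,0,0,0,1,0,0,0.5,0,0,0,1,0,0,0.5,0,0,0,1,0,0,0.3,0,0,0,1,0,0,0.2,0,0,0,1,0,0,0,0,0,0,1,0,0,0,0,0,0,1])

```text
time_s: 25.85
tcp_pos: [0.5315, -0.3558, 0.0439]
tcp_rot: [0.0, -0.071, 0.997, -0.0]
force: [0.1, -0.2, -1.7]
gripper_width: 0.0235
gripper_force: 39.3
```

```bash
python3 -c "
from h import *
plan(.531,-.3595,.0366,188)"
```

```text
t 25.85 p [ 0.5315 -0.3558  0.0439] phi -171.86 zaxis [ 3.e-04 -4.e-04 -1.e+00] q [-0.794  0.272 -0.058  1.241 -0.    -0.936] w 0.0235 F [ 0.14 -0.22 -1.71] T [-0.02 -0.    0.04] gf 39.32880564352473
units shift [ 0.04 -0.14  0.29] turn rz 0.02 world d [-0.0005 -0.0037 -0.0073]
```

Call:
apply_moves(moves=[0,0,0.1,0,0,0,1,0,0,0.08,0,0,0,1,0,0,0.06,0,0,0,1,0,0,0.04,0,0,0,1,0,0,0.02,0,0,0,1,0,0,0,0,0,0,1,0,0,0,0,0,0,0.4,0,0,0,0,0,0,0,0,0,0,0,0,0,-0.5,0,0,0,0,0,0,-1])

```text
time_s: 26.85
tcp_pos: [0.5312, -0.3557, 0.0359]
tcp_rot: [-0.0, -0.071, 0.997, 0.0]
force: [0.1, -0.3, -0.5]
gripper_width: 0.0684
gripper_force: 0.0
```

Call:
apply_moves(moves=[0,0,0,0,0,0,-1,0,0,0,0,0,0,-1,0,0,0,0,0,0,-1,0,0,-0.3,0,0,0,-1,0,0,-0.6,0,0,0,-1,0,0,-0.9,0,0,0,-1,0,0,-1,0,0,0,-1,0,0,-1,0,0,0,-1,0,0,-1,0,0,0,-1,0,0,-1,0,0,0,-1])

```text
time_s: 27.85
tcp_pos: [0.5315, -0.3558, 0.1839]
tcp_rot: [0.001, -0.071, 0.997, -0.001]
force: [-0.3, -0.8, 0.5]
gripper_width: 0.0854
gripper_force: 0.0
```

Call:
apply_moves(moves=[0,0,0,0,0,0,-1,0,0,0,0,0,0,-1,0,0,0,0,0,0,-1,0,0,0,0,0,0,-1,0,0,0,0,0,0,-1,0,0,0,0,0,0,-1,0,0,0,0,0,0,-1,0,0,0,0,0,0,-1,0,0,0,0,0,0,-1,0,0,0,0,0,0,-1])

```text
time_s: 28.85
tcp_pos: [0.5313, -0.3557, 0.1811]
tcp_rot: [0.0, -0.071, 0.997, -0.0]
force: [-0.1, -0.8, -0.1]
gripper_width: 0.0852
gripper_force: 0.0
```

```bash
python3 -c "
from h import *
plan(.531,-.3595,.0366,188)
c=capture('wrist');h=cv2.cvtColor(c['img'],cv2.COLOR_RGB2HSV)
a=wproj(c,[.531,-.357,.1]);b=wproj(c,[.531,-.357,.021]);print('expect head,foot px',a,b)
m=cv2.inRange(h,(5,90,40),(18,255,170))
x,y=int(a[0]),int(a[1]);m2=np.zeros_like(m);m2[y-45:y+30,x-35:x+35]=m[y-45:y+30,x-35:x+35]
n,l,st,ce=cv2.connectedComponentsWithStats(m2)
print([(st[i].tolist(),ce[i].round().tolist()) for i in range(1,n) if st[i][4]>60])
s=capture('side');h=cv2.cvtColor(s['img'],cv2.COLOR_RGB2HSV)
print('side expect head,foot',proj(s,[.531,-.357,.1]),proj(s,[.531,-.357,.021]))
m=cv2.inRange(h,(8,140,60),(18,255,200));m[:130]=0;m[165:]=0;m[:,:375]=0;m[:,405:]=0
for r in range(132,162,4): q=np.where(m[r])[0]; print(r,q.min() if len(q) else None,q.max() if len(q) else None)
t=capture('top');h=cv2.cvtColor(t['img'],cv2.COLOR_RGB2HSV)
for n,X in(('window',[.4762,.0594,.025]),):
  u,v=proj(t,X);print(n,h[int(v),int(u)],t['img'][int(v),int(u)])"
```

```text
t 28.85 p [ 0.5313 -0.3557  0.1811] phi -171.86 zaxis [ 0.e+00 -1.e-04 -1.e+00] q [-0.794  0.22   0.134  1.484 -0.    -0.936] w 0.0852 F [-0.08 -0.77 -0.07] T [-0.04 -0.04 -0.  ] gf 0.0
units shift [ 0.04 -0.15  5.78] turn rz 0.02 world d [-0.0003 -0.0038 -0.1445]
expect head,foot px (np.float64(318.8), np.float64(211.6)) (np.float64(319.4), np.float64(185.1))
[([283, 166, 56, 61, 1050], [315.0, 188.0])]
side expect head,foot (np.float64(392.7903717098944), np.float64(137.5781617652804)) (np.float64(389.4988244726662), np.float64(158.6923263610836))
132 None None
136 None None
140 388 395
144 388 394
148 388 393
152 388 392
156 387 392
160 387 391
window [ 68 255 233] [  0 233  65]
```

```bash
python3 -c "
from workcell import arm
print(arm.hand_in())"
```

```text
the job is handed in; nothing more can be done
None
```

The job is handed in at about 29 s, with no verdict returned: the carousel is one click clockwise with green under the window, and the round stamp was inked, pressed in the ring and stood back upright on the mat; I viewed 12 pictures, over the limit of 10.

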